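# Lock the winged cover onto the dust extractor's slot port

## Robot

A 6-joint arm with a two-finger parallel gripper is mounted at the origin on the work surface. World frame = base frame: x ahead of the robot, y to its left, z up, the work surface at z = 0. Lengths are in m, angles in rad, forces in N, time in s.
With the tool pointing down it reaches from about 0.225 to 0.875 m from the base axis. Payload 3.4 kg.
Tool frame: the origin (TCP) lies between the finger pads; the fingertips stand 8 mm ahead of it and the grasp point (between the pads) lies 11 mm behind it; z points along the fingers, y is the line along which they close (so a half turn about z gives the same grasp; the last joint's range is limited). The gripper opens to 85 mm and grips with 20 to 120 N. Pads are 22 mm wide; open, the fingers measure 114 mm over their backs; the gripper's body (76 mm by 85 mm) begins 54 mm behind the grasp point. The pads swing forward as they close: fully open they stand 13 mm farther back than shut.
Start: joints at [1.225, 0.276, 1.505, -0, 1.361, -0.121], TCP at [0.128, 0.561, 0.239] pointing down, gripper open.
Joint ranges: [-2.89, 2.89], [-0.75, 2.08], [0.22, 2.7], [-1.18, 4.32], [0.11, 2.71], [-2.7, 2.7]. Speed limits (rad/s): [2.57, 2.57, 3.14, 3.14, 3.14, 3.14].

## Interface

Orientations are given as a unit quaternion [w, x, y, z].
In Python, from rig import manip gives the robot as it stands.
- The arm moves only by the tool move_arm, never from a script. Its argument "deltas" is a list that holds one entry, the list of rows, each a list of 5 numbers: the shift along the tool's x, y, z normalised to -1 to 1, where 1 is 80 cm, then the turn about the tool's z normalised to -1 to 1, where 1 is 120 degrees, then the closure, from -1 (fully open) to 1 (shut). In form: [[[tx, ty, tz, twist, grip], ...]]. A call has 1 to 12 rows; each row is the pose to reach, as a shift and turn from the pose commanded when the call began, along the tool's axes at that moment; what a row does not reach only later rows make up. A row lasts 1/10 s, in which the tool goes at most 50 mm and 8.59 degrees, less where a joint would pass 70% of its speed; a pose out of reach is approached as far as the arm can. A call with a number of a shift or a turn outside -1 to 1 is refused whole. A call with a gripper value outside its range is refused whole. The fingers move at their own pace and stop on an object; "squeeze" is the grip in N (left out, the last holds). Time passes only in rows, so rows that repeat a pose let the fingers close. It gives the time, the measured TCP pose, the force, the opening and the grip force at its end, in the units of the state.
- manip.get_state(): the state, without advancing time (a new reading comes with each control period).
- manip.get_image(name): name is "scene" or "top" or "wrist"; returns the picture (400x640x3 uint8, red, green, blue); there is no depth.
- manip.camera_params(name): a dict with "fx", "fy", "cx", "cy" (pixels), "R" (3x3) and "t" (3): a world point X has camera coordinates R X + t; the wrist camera has in their place "tool_from_camera" (4x4, takes a point from camera to tool coordinates, whose origin is the TCP and whose axes are the flange's). Camera axes: x right, y down, z forward; pixel columns grow to the right and rows downward; lengths in m; the calibration is good to about 2 mm. A picture is of the moment at which its call begins: read the wrist's pose just before it. camera_params takes no time and is no camera call.
- manip.sign_off(): hands the job in; it is judged then, once.
The state is a dict: "clock": time; "qpos": joint angles; "qd": joint speeds; "effort": joint torques, N m; "position": TCP position; "ee_rot": TCP orientation; "contact_force": force on the tool from outside, world axes, zero at the start; "moment": the same for the moment, N m; "width": finger opening in m; "gripper_force": force on a finger pad.
Only numpy, scipy, OpenCV 4.12 (cv2) and the standard library are available. Lean on these libraries where they do the work, as an engineer would, in place of code of your own. Each camera call takes 0.05 s, during which the arm holds its last target. There are 200 camera calls.

## Task

Take the cover with the straight grip bar from the plywood rack and fit it to the slot-shaped port of the grey dust extractor: line its bar up with the slot, push it down against the spring, turn it a quarter turn either way, and let go so that the spring seats it locked crosswise to the slot. Leave the round-knobbed bung where it is in the rack.

Things in the scene. Friction and masses are not known exactly. Their poses are not given: they have to be found in the camera images.
- cover_grip (a point): Grip point of the loose cover, 0.25 kg, set in the rack. Black bar 70 long, 16 thick, 45 mm tall; below it a grey metal disc 90 across, 8 thick; steel stem 16 across, 22 long; at the foot two wings, together 60 x 14 x 12 mm, parallel to the bar. Point: mid-bar, 19 below its top, 26 above the disc's upper face, 34 above its underside, 68 above the wings' underside. x along bar, z up.
- slot (a point): Centre of the slot port (81 x 31 mm, ringed by a thin steel line), level with the top of the extractor, a fixed grey box 190 x 300 x 110 mm; its round port, 57 mm, 145 mm away along slot y, is not used. x along the slot, z up. Top plate 8 mm thick, with 5 mm ridges under it beside the slot. The cover's grip point is 68 mm above this point as the wings reach the mouth, 34 mm when the disc meets the box.
- plunger (a joint): Brass spring plunger, 26 mm across, in mid-slot, top 4 mm below the box's top; value: m pushed down. Push: 5 N at first, 11 N seated, 16 N at the stop. To turn the cover hold its grip point under 43 mm (best 35 to 39) above the slot point; after a quarter turn the spring lifts it to 48 mm, wings against the plate between the ridges, bar across the slot: seated (plunger about 0.016).
- bung_knob (a point): Middle of the round knob (40 mm across, 22 high) of the bung, a loose bystander with a black knob on an 80 mm grey metal disc like the cover's. The rack is a fixed plywood block 130 x 290 x 40 mm with two equal wells (81 x 31 mm) 130 mm apart along its length; bung in one, cover in the other (which is which varies), discs resting on the block's top. z up.
Things that resemble listed ones, but are neither listed nor needed, are in the scene too. What is shaped like the part that bears cover_grip but turquoise or yellow is not meant.

How it is judged:
On the way:
1. the cover is pushed down into the slot port against the spring, below the ridges (horizontal distance between cover_grip and slot below 0.02 m and z of cover_grip in the frame of slot below 0.0435 m), for 0.05 s.
At the end, for the whole second after the job is handed in: The cover sits upright (within 6 degrees) and centred within 15 mm on the slot port, its bar crosswise to the slot within 25 degrees, sprung up to its seated height (grip point 45.5 to 51 mm above the box's top); the bung is within 30 mm of where it stood (horizontal distance between cover_grip and slot below 0.015 m and z of cover_grip in the frame of slot between 0.0455 and 0.051 m and angle between the x axis of cover_grip and the y axis of slot, either way round below 0.45 rad and angle between cover_grip's own z axis and vertical below 0.1 rad and distance of bung_knob from where it was at the start of the episode below 0.03 m); the robot touches nothing.
It fails at once if the bung is displaced by more than 30 mm (distance of bung_knob from where it was at the start of the episode above 0.03 m).
It also fails if it takes over 45 s, if anything falls off the work surface, if the arm or the gripper's body presses on something with over 40 N, if the wrist force passes 120 N, or if a joint passes its speed limit or range.

## Working session

There is one attempt and no reset: what is moved stays moved. The work goes in short steps, Python scripts to look and compute and a tool call to move; the robot and the scene stay as the last step left them, time stands still between calls to the robot, and variables do not carry over. Pictures are saved under pics/ and viewed, at most 10 in all, crops included, and the job is handed in when it is done.

Besides the shell and the picture viewer there is one more tool, called after "Call:" as name([rows], argument=value, ...), one row to a line, values as JSON. move_arm: Moves the arm, as the interface text tells. Scaled input: -1 to 1 covers 80 cm each way for a shift and 120 degrees each way for a turn. Its arguments: {"type":"object","properties":{"deltas":{"type":"array","items":{"type":"array","items":{"type":"array","items":{"type":"number","minimum":-1,"maximum":1}}}},"squeeze":{"type":"number"}},"required":["deltas"]}

```bash
mkdir -p pics; python3 - <<'E'
from rig import manip
import cv2,numpy as np
s=manip.get_state();print({k:np.round(v,4).tolist() for k,v in s.items()})
for n in("scene","top"):
    cv2.imwrite(f"pics/{n}0.png",manip.get_image(n)[:,:,::-1])
    p=manip.camera_params(n);print(n,{k:np.round(v,4).tolist() for k,v in p.items()})
print(manip.camera_params("wrist"))
E
```

```text
{'clock': 0.0, 'qpos': [1.225, 0.2766, 1.5062, -0.0, 1.3607, -0.121], 'qd': [0.0022, 0.0006, 0.001, -0.0004, -0.0001, 0.0006], 'effort': [-0.0014, -41.6773, -24.5812, -0.0003, 0.0109, 0.0], 'position': [0.128, 0.56, 0.2384], 'ee_rot': [-0.0002, 0.1121, 0.9937, -0.0009], 'contact_force': [0.1602, -0.5477, 0.3788], 'moment': [0.0458, -0.0033, -0.008], 'gripper_force': 0.0, 'width': 0.0853}
scene {'fx': 482.2498, 'fy': 482.2498, 'cx': 318.7736, 'cy': 192.1366, 'R': [[-0.4769, 0.8789, 0.0084], [0.6373, 0.3524, -0.6853], [-0.6053, -0.3215, -0.7282]], 't': [0.298, -0.2324, 1.3735]}
top {'fx': 364.5481, 'fy': 364.5481, 'cx': 319.3151, 'cy': 195.5714, 'R': [[-0.0074, -0.9997, 0.0241], [-0.9987, 0.0062, -0.0511], [0.051, -0.0245, -0.9984]], 't': [-0.0897, 0.5149, 0.8076]}
{'fx': 342.9464863632287, 'fy': 342.9464863632287, 'cx': 324.18603617566873, 'cy': 201.37440248405622, 'tool_from_camera': array([[-6.51468207e-04, -9.44533010e-01, -3.28415847e-01,
         8.49668724e-02],
       [ 9.99999757e-01, -6.96602699e-04,  1.97803956e-05,
         1.05644494e-03],
       [-2.47458602e-04, -3.28415755e-01,  9.44533234e-01,
        -1.33811810e-01],
       [ 0.00000000e+00,  0.00000000e+00,  0.00000000e+00,
         1.00000000e+00]])}
```

View pics/scene0.png

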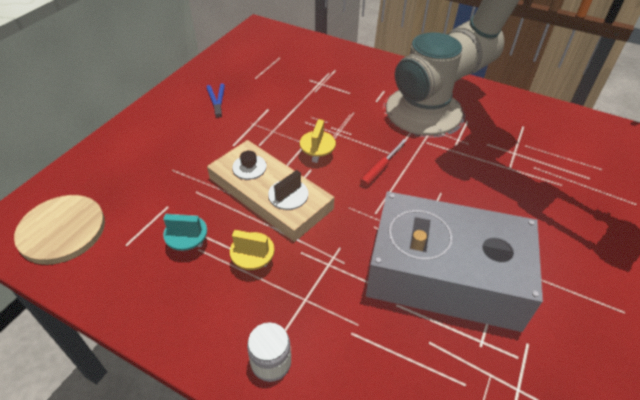

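View pics/top0.png

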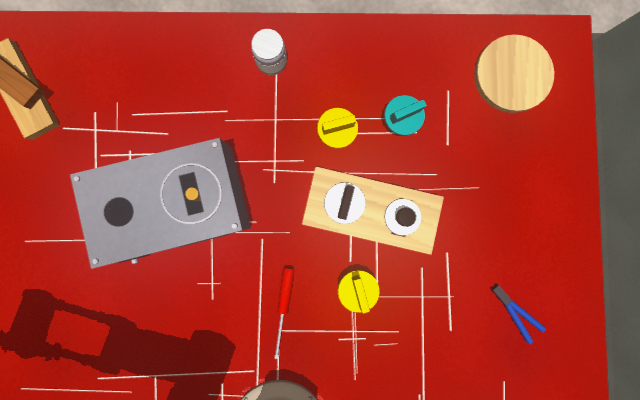

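The images show these candidates (top view pixels):
- Black straight bar on a grey disc in the rack at (346,202).
- Yellow look-alikes at (338,127) and (358,291).
- Turquoise look-alike at (405,115).
- Round-knobbed bung at (404,216).

By the description I choose (346,202). The slot is at about (192,194), and the round port at (118,212) is not used. Next I check with a close crop.

```bash
cat > h.py <<'E'
import numpy as np,cv2
from rig import manip
from scipy.spatial.transform import Rotation as Ro
def tool(s):
    q=s["ee_rot"];return Ro.from_quat([q[1],q[2],q[3],q[0]]).as_matrix(),np.array(s["position"])
def ray(name,uv,z,s=None):
    p=manip.camera_params(name)
    d=np.array([(uv[0]-p["cx"])/p["fx"],(uv[1]-p["cy"])/p["fy"],1])
    if name=="wrist":
        T=p["tool_from_camera"];R,t=tool(s);c=R@T[:3,3]+t;d=R@T[:3,:3]@d
    else: c=-p["R"].T@p["t"];d=p["R"].T@d
    return c+d*(z-c[2])/d[2]
def project(name,X,s=None):
    p=manip.camera_params(name);X=np.array(X)
    if name=="wrist":
        T=p["tool_from_camera"];R,t=tool(s);c=T[:3,:3].T@(R.T@(X-t)-T[:3,3])
    else: c=p["R"]@X+p["t"]
    return p["fx"]*c[0]/c[2]+p["cx"],p["fy"]*c[1]/c[2]+p["cy"]
E
python3 - <<'E'
from h import *
im=cv2.imread("pics/top0.png")
a=cv2.resize(im[165:245,300:400],(800,640)[:2] and (500,400),interpolation=cv2.INTER_CUBIC)
b=cv2.resize(im[155:235,150:205+5],(300,400),interpolation=cv2.INTER_CUBIC)
cv2.imwrite("pics/crop.png",np.hstack([a,b]))
for n,uv,z in [("top",(346,202),.093),("scene",(288,184),.08),("top",(404,216),.06),("top",(192,194),.11),("top",(118,212),.11),("scene",(420,235),.11)]: print(n,uv,ray(n,uv,z).round(3))
E
```

```text
top (346, 202) [ 0.497 -0.146  0.093]
scene (288, 184) [ 0.502 -0.144  0.08 ]
top (404, 216) [ 0.467 -0.273  0.06 ]
top (192, 194) [0.514 0.161 0.11 ]
top (118, 212) [0.48  0.304 0.11 ]
scene (420, 235) [0.521 0.164 0.11 ]
```

View pics/crop.png

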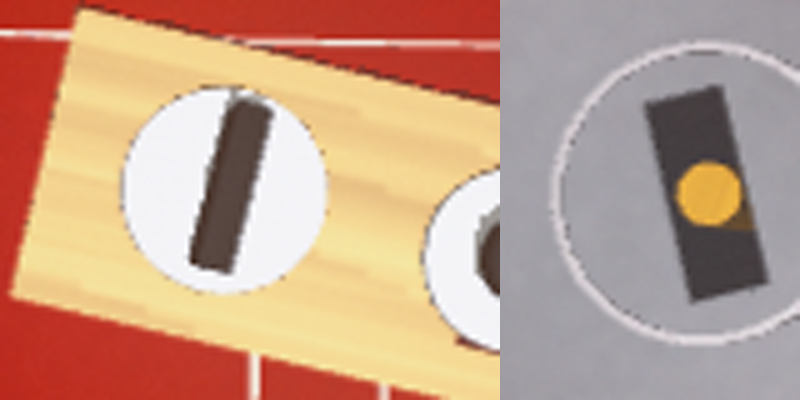

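The close crop confirms a black straight bar on a grey disc, with the round knob on the other disc. The right half shows the slot with the brass plunger at its middle.

```bash
cat >> h.py <<'E'
def plan(goal,yawbar,closeacross=True):
    """shift in normalised tool axes to put TCP at goal with tool x along bar (mod pi)"""
    s=manip.get_state();R,t=tool(s)
    d=R.T@(np.array(goal)-t)
    x=R[:,0];cur=np.degrees(np.arctan2(x[1],x[0]))
    dy=(yawbar-cur+90)%180-90   # world ccw
    tw=-dy                      # tool z down
    print("TCP",t.round(4),"yaw",cur.round(1),"shift norm",(d/.8).round(4),"twist deg",tw.round(2),"norm",(tw/120).round(4),"alt",((tw-180*np.sign(tw))/120).round(3),"tiltz",R[:,2].round(4),"q6",s["qpos"][5])
E
python3 - <<'E'
from h import *
def yaw(a,b,z):
    A,B=ray("top",a,z),ray("top",b,z);d=B-A;print(A.round(4),B.round(4),((A+B)/2).round(4));return np.degrees(np.arctan2(d[1],d[0]))%180
yb=yaw((350.4,186),(342.4,218.5),.093);ys=yaw((186.6,174),(195.8,213.2),.11)
print(yb,ys)
c=(ray("top",(350.4,186),.093)+ray("top",(342.4,218.5),.093))/2
plan([c[0]-.05,c[1],.2],yb)
E
```

```text
[ 0.5294 -0.155   0.093 ] [ 0.4632 -0.1379  0.093 ] [ 0.4963 -0.1465  0.093 ]
[0.5537 0.1716 0.11  ] [0.4761 0.1528 0.11  ] [0.5149 0.1622 0.11  ]
165.51972462303485 13.627855784909059
TCP [0.128  0.5601 0.2385] yaw 167.1 shift norm [-0.5847 -0.7723  0.0493] twist deg 1.6 norm 0.0133 alt -1.487 tiltz [-6.0e-04 -1.6e-03 -1.0e+00] q6 -0.12103012629629871
```

Call:
move_arm([
  [[-0.646,-0.758,0.048,0.013,-1],[-0.646,-0.758,0.048,0.013,-1],[-0.646,-0.758,0.048,0.013,-1],[-0.646,-0.758,0.048,0.013,-1],[-0.646,-0.758,0.048,0.013,-1],[-0.646,-0.758,0.048,0.013,-1],[-0.646,-0.758,0.048,0.013,-1],[-0.646,-0.758,0.048,0.013,-1],[-0.646,-0.758,0.048,0.013,-1],[-0.646,-0.758,0.048,0.013,-1],[-0.646,-0.758,0.048,0.013,-1],[-0.646,-0.758,0.048,0.013,-1]],
])

```text
clock: 1.3
position: [0.4057, 0.0273, 0.2103]
ee_rot: [0.0, 0.126, 0.992, 0.0]
contact_force: [2.2, 0.2, -0.1]
width: 0.0852
gripper_force: 0.0
```

```bash
python3 - <<'E'
from h import *
plan([.4963,-.1465,.2],165.5)
E
```

```text
TCP [0.4057 0.0273 0.2103] yaw 165.5 shift norm [-0.1639 -0.182   0.0128] twist deg 0.03 norm 0.0002 alt -1.5 tiltz [ 3.e-04  4.e-04 -1.e+00] q6 -1.4231465444909503
```

Call:
move_arm([
  [[-0.164,-0.182,0.013,0,-1],[-0.164,-0.182,0.013,0,-1],[-0.164,-0.182,0.013,0,-1],[-0.164,-0.182,0.013,0,-1],[-0.164,-0.182,0.013,0,-1],[-0.164,-0.182,0.013,0,-1],[-0.164,-0.182,0.013,0,-1]],
])

```text
clock: 2.0
position: [0.4953, -0.1435, 0.1996]
ee_rot: [-0.001, 0.126, 0.992, 0.001]
contact_force: [0.0, 0.8, 0.3]
width: 0.0853
gripper_force: 0.0
```

```bash
python3 - <<'E'
from h import *
plan([.4963,-.1465,.2],165.5)
s=manip.get_state();im=manip.get_image("wrist")[:,:,::-1].copy()
np.save("s1.npy",s,allow_pickle=True)
cv2.imwrite("pics/w1.png",im)
print(project("wrist",[.4963,-.1465,.093],s))
E
```

```text
TCP [ 0.4953 -0.1435  0.1996] yaw 165.6 shift norm [-0.0021 -0.0034 -0.0006] twist deg 0.08 norm 0.0007 alt -1.499 tiltz [-0.0015  0.0013 -1.    ] q6 -1.7365945385789288
(np.float64(319.0521829624638), np.float64(205.59277021919345))
```

View pics/w1.png

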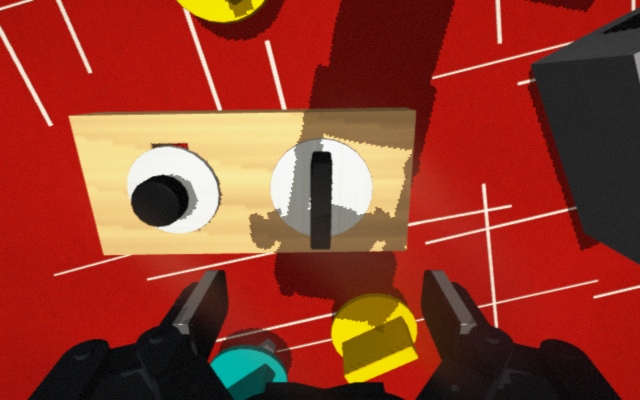

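The bar's top face is centred at about (320.5, 204) and vertical in the image, so yaw is good. The bung is to the left, at (160,200).

```bash
python3 - <<'E'
from h import *
s=np.load("s1.npy",allow_pickle=True).item()
g=cv2.imread("pics/w1.png").sum(2)
print(g[140:260:2,324].tolist()); print(g[205,300:345].tolist())
c=np.array([.4963,-.1465,.093]);u=np.array([np.cos(np.radians(165.5)),np.sin(np.radians(165.5)),0])
for e in(-.035,.035):print(e,project("wrist",c+e*u,s),project("wrist",c+e*u-[0,0,.045],s))
plan([.4963,-.1465,.065],165.5)
E
```

```text
[735, 741, 735, 735, 741, 722, 118, 55, 37, 27, 38, 56, 84, 85, 87, 107, 92, 97, 103, 98, 96, 98, 100, 100, 107, 107, 104, 103, 111, 98, 110, 110, 122, 117, 116, 121, 118, 123, 96, 100, 102, 114, 113, 117, 119, 110, 116, 114, 114, 127, 130, 127, 126, 114, 133, 294, 195, 159, 152, 150]
[403, 400, 397, 398, 400, 397, 404, 406, 415, 469, 479, 185, 109, 117, 112, 115, 113, 126, 107, 121, 119, 115, 103, 111, 120, 117, 101, 114, 108, 119, 126, 249, 393, 400, 430, 470, 466, 477, 577, 686, 692, 702, 711, 716, 729]
-0.035 (np.float64(319.2398239418659), np.float64(247.899418507526)) (np.float64(319.8653912744452), np.float64(225.21829699227865))
0.035 (np.float64(318.84696485327225), np.float64(159.32307798229374)) (np.float64(319.58072289719667), np.float64(147.97382767516945))
TCP [ 0.4954 -0.1432  0.1999] yaw 165.6 shift norm [-0.0023 -0.0038  0.1686] twist deg 0.11 norm 0.0009 alt -1.499 tiltz [-9.e-04  9.e-04 -1.e+00] q6 -1.7366048108242165
```

Call:
move_arm([
  [[-0.001,0,0.06,0,-1],[-0.001,0,0.1,0,-1],[-0.001,0,0.1,0,-1],[-0.001,0,0.1,0,-1]],
])

```text
clock: 2.45
position: [0.4969, -0.1437, 0.1206]
ee_rot: [-0.0, 0.125, 0.992, 0.0]
contact_force: [-0.6, -0.0, 0.2]
width: 0.0854
gripper_force: 0.0
```

```bash
python3 - <<'E'
from h import *
# refined bar centre = +1.1mm along tool y
R,t=tool(manip.get_state()); c=np.array([.4963,-.1465,.065])+R[:,1]*.0011-R[:,0]*.001
print(c)
plan(c,165.5)
E
```

```text
[ 0.49754158 -0.14568239  0.06500012]
TCP [ 0.4969 -0.1437  0.1206] yaw 165.6 shift norm [-0.0014 -0.0022  0.0695] twist deg 0.14 norm 0.0012 alt -1.499 tiltz [-1.e-04  2.e-04 -1.e+00] q6 -1.7365187594615834
```

Call:
move_arm([
  [[-0.001,-0.002,0.03,0,-1],[-0.001,-0.002,0.055,0,-1],[-0.001,-0.002,0.07,0,-1],[-0.001,-0.002,0.07,0,-1],[-0.001,-0.002,0.07,0,1],[-0.001,-0.002,0.07,0,1],[-0.001,-0.002,0.07,0,1],[-0.001,-0.002,0.07,0,1],[-0.001,-0.002,0.07,0,1],[-0.001,-0.002,0.07,0,1],[-0.001,-0.002,0.07,0,1],[-0.001,-0.002,0.07,0,1]],
], squeeze=80)

```text
clock: 3.65
position: [0.4978, -0.1466, 0.0646]
ee_rot: [0.001, 0.126, 0.992, -0.0]
contact_force: [-0.3, -0.1, 5.8]
width: 0.015
gripper_force: 78.3
```

```bash
python3 - <<'E'
from h import *
s=manip.get_state();print(s["contact_force"],s["width"],s["gripper_force"])
plan([.4975,-.1457,.2],165.5)
E
```

```text
[-0.25717454 -0.06365588  5.79502081] 0.01503447206036144 78.2685649394989
TCP [ 0.4978 -0.1466  0.0646] yaw 165.6 shift norm [ 0.0004  0.001  -0.1693] twist deg 0.06 norm 0.0005 alt -1.5 tiltz [ 1.e-03 -5.e-04 -1.e+00] q6 -1.7393538543595108
```

```bash
python3 - <<'E'
from h import *
plan([.612,.186,.24],193.6)
E
```

```text
TCP [ 0.4978 -0.1466  0.0646] yaw 165.6 shift norm [-0.0348  0.4382 -0.2193] twist deg -28.04 norm -0.2337 alt 1.266 tiltz [ 1.e-03 -5.e-04 -1.e+00] q6 -1.7393538543595108
```

Call:
move_arm([
  [[0,0,-0.03,0,1],[0,0,-0.08,0,1],[0,0,-0.14,0,1],[0,0,-0.2,0,1],[-0.035,0.438,-0.219,-0.234,1],[-0.035,0.438,-0.219,-0.234,1],[-0.035,0.438,-0.219,-0.234,1],[-0.035,0.438,-0.219,-0.234,1],[-0.035,0.438,-0.219,-0.234,1],[-0.035,0.438,-0.219,-0.234,1],[-0.035,0.438,-0.219,-0.234,1],[-0.035,0.438,-0.219,-0.234,1]],
])

```text
clock: 4.85
position: [0.6129, 0.1924, 0.2376]
ee_rot: [0.0, -0.122, 0.993, 0.002]
contact_force: [-0.8, -1.5, -2.2]
width: 0.0154
gripper_force: 78.8
```

Call:
move_arm([
  [[0,0,0,0,1],[0,0,0,0,1],[0,0,0,0,1]],
])

```text
clock: 5.15
position: [0.6113, 0.1845, 0.2388]
ee_rot: [-0.001, -0.118, 0.993, -0.0]
contact_force: [1.3, 0.1, -1.9]
width: 0.0151
gripper_force: 78.8
```

```bash
python3 - <<'E'
from h import *
plan([.612,.186,.24],193.6)
s=manip.get_state();im=manip.get_image("wrist")[:,:,::-1].copy()
np.save("s2.npy",s,allow_pickle=True);print(s["width"])
cv2.imwrite("pics/w2.png",im)
print(project("wrist",[.515,.162,.11],s))
E
```

```text
TCP [0.6113 0.1845 0.2388] yaw -166.4 shift norm [-0.0013  0.0016 -0.0015] twist deg -0.05 norm -0.0004 alt 1.5 tiltz [-1.3e-03 -6.0e-04 -1.0e+00] q6 -1.6228322746146397
0.015143329811035753
(np.float64(323.6792483264726), np.float64(60.941161753117825))
```

View pics/w2.png

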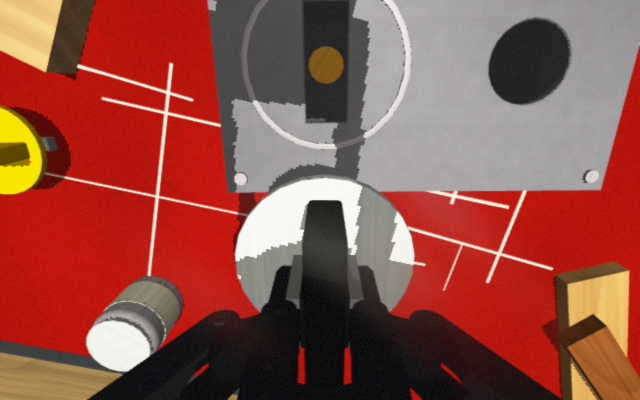

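The held cover is centred at about (325,250). The slot is above it with edges near columns 305–349 and its lower end at row 122. The plunger is at (326,65).

```bash
python3 - <<'E'
from h import *
s=np.load("s2.npy",allow_pickle=True).item()
im=cv2.imread("pics/w2.png");g=im.sum(2).astype(int)
for r in (5,20,35,90,105,118):print(r,g[r,298:358:2].tolist())
hsv=cv2.cvtColor(im,cv2.COLOR_BGR2HSV)
m=cv2.inRange(hsv,(8,120,50),(28,255,255))[30:100,295:360];ys,xs=np.nonzero(m)
uv=(xs.min()+xs.max())/2+295,(ys.min()+ys.max())/2+30
print(uv,(xs.min()+295,xs.max()+295,ys.min()+30,ys.max()+30),ray("wrist",uv,.106,s))
print("slot",[project("wrist",np.array([.515,.162,.11])+e*np.array([np.cos(np.radians(13.6)),np.sin(np.radians(13.6)),0]),s) for e in(-.0405,.0405)])
col=g[100:135,335];print(col.tolist()); print(g[0:20,320].tolist())
E
```

```text
5 [225, 236, 175, 116, 103, 113, 110, 105, 103, 112, 115, 118, 101, 107, 102, 112, 108, 107, 119, 110, 95, 116, 102, 106, 107, 145, 223, 233, 290, 522]
20 [235, 234, 187, 113, 114, 109, 114, 108, 108, 114, 109, 124, 112, 117, 108, 111, 108, 122, 115, 93, 130, 106, 116, 108, 104, 154, 222, 234, 229, 236]
35 [227, 234, 222, 136, 118, 119, 117, 116, 120, 115, 107, 117, 109, 112, 103, 111, 130, 110, 123, 115, 123, 119, 106, 107, 131, 171, 233, 237, 235, 242]
90 [230, 232, 231, 193, 130, 106, 118, 122, 112, 115, 115, 127, 123, 110, 128, 116, 122, 128, 124, 118, 121, 124, 121, 125, 139, 211, 230, 241, 234, 238]
105 [427, 320, 489, 446, 157, 122, 136, 118, 123, 120, 113, 124, 129, 113, 121, 123, 105, 132, 113, 134, 130, 128, 138, 126, 159, 224, 232, 240, 238, 252]
118 [516, 511, 505, 465, 222, 153, 185, 252, 210, 154, 192, 246, 215, 158, 127, 117, 121, 132, 121, 125, 133, 130, 128, 135, 155, 237, 246, 246, 240, 238]
(np.float64(325.5), np.float64(64.5)) (np.int64(308), np.int64(343), np.int64(46), np.int64(83)) [0.51679753 0.16377944 0.106     ]
slot [(np.float64(323.56053017812366), np.float64(-4.141161870647949)), (np.float64(323.78571308281687), np.float64(119.30606908435632))]
[112, 138, 145, 135, 130, 127, 116, 123, 123, 127, 131, 122, 123, 131, 133, 123, 125, 131, 126, 128, 136, 158, 279, 437, 481, 502, 487, 461, 336, 245, 227, 235, 240, 237, 233]
[183, 135, 133, 116, 107, 118, 116, 109, 98, 112, 108, 114, 115, 116, 109, 119, 101, 110, 107, 111]
```

```bash
python3 - <<'E'
from h import *
s=np.load("s2.npy",allow_pickle=True).item();R,t=tool(s)
P=[]
for a in np.linspace(0,2*np.pi,181):
    P.append(project("wrist",t+R@np.array([.045*np.cos(a),.045*np.sin(a),.0165]),s))
P=np.array(P);print("disc pred",P.min(0),P.max(0))
im=cv2.imread("pics/w2.png");b=im.astype(int)
sat=b.max(2)-b.min(2)
for r in(230,250):
    x=np.nonzero(sat[r,200:460]<40)[0]+200;print(r,x.min(),x.max(),[P[np.abs(P[:,1]-r)<3][:,0].round(1).tolist()])
print(b[168:190,325].sum(1).tolist())
plan([.5168,.1638,.186],194)
E
```

```text
disc pred [230.91008722 174.61758585] [413.43959908 336.90313394]
230 240 419 [[408.2, 409.3, 235.0, 236.0]]
250 235 413 [[413.1, 413.3, 231.0, 231.2]]
[238, 236, 242, 243, 240, 241, 301, 370, 393, 465, 689, 744, 746, 743, 742, 744, 742, 741, 743, 741, 742, 742]
TCP [0.6115 0.1845 0.2391] yaw -166.5 shift norm [0.121  0.0026 0.0665] twist deg -0.46 norm -0.0038 alt 1.496 tiltz [-7.e-04 -3.e-04 -1.e+00] q6 -1.6227906918718502
```

Call:
move_arm([
  [[0.06,0.001,0.02,-0.004,1],[0.121,0.001,0.05,-0.004,1],[0.121,0.001,0.066,-0.004,1],[0.121,0.001,0.066,-0.004,1],[0.121,0.001,0.066,-0.004,1],[0.121,0.001,0.066,-0.004,1]],
])

```text
clock: 5.8
position: [0.5201, 0.1639, 0.1881]
ee_rot: [0.002, -0.122, 0.992, 0.0]
contact_force: [0.3, 0.2, -1.5]
width: 0.0153
gripper_force: 78.8
```

```bash
python3 - <<'E'
from h import *
plan([.5165,.1635,.138],194)
s=manip.get_state();print(s["contact_force"])
cv2.imwrite("pics/sc3.png",cv2.resize(manip.get_image("scene")[150:310,340:560,::-1],(770,560),interpolation=cv2.INTER_CUBIC))
E
```

```text
TCP [0.5201 0.1639 0.1881] yaw -165.9 shift norm [0.0048 0.0007 0.0625] twist deg 0.07 norm 0.0006 alt -1.499 tiltz [ 4.4e-03  9.0e-04 -1.0e+00] q6 -1.6388548174325535
[ 0.2831799   0.20917896 -1.47607434]
```

View pics/sc3.png

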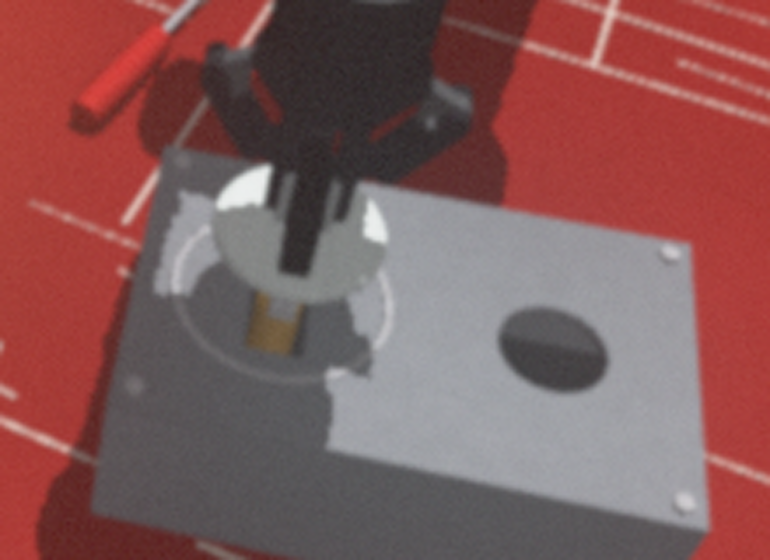

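The cover hangs above the slot, with the disc over the ring and the bar along the slot. The arm was still settling, so I descend in two stages.

Call:
move_arm([
  [[0,0,0,0,1],[0,0,0.01,0,1],[0,0,0.02,0,1],[0,0,0.028,0,1],[0,0,0.028,0,1]],
])

```text
clock: 6.35
position: [0.5173, 0.1639, 0.1633]
ee_rot: [-0.001, -0.123, 0.992, 0.0]
contact_force: [-0.4, 0.1, 2.5]
width: 0.0149
gripper_force: 79.6
```

```bash
python3 - <<'E'
from h import *
plan([.5165,.1635,.137],194)
s=manip.get_state();print(s["contact_force"])
E
```

```text
TCP [0.5173 0.1639 0.1633] yaw -165.9 shift norm [ 0.0011 -0.0003  0.0329] twist deg 0.12 norm 0.001 alt -1.499 tiltz [-1.2e-03 -1.0e-04 -1.0e+00] q6 -1.6388353974307481
[-0.43487301  0.06152297  2.48719554]
```

Call:
move_arm([
  [[0,0,0.01,0,1],[0,0,0.02,0,1],[0,0,0.028,0,1],[0,0,0.033,0,1],[0,0,0.033,0,1],[0,0,0.033,0,1]],
], squeeze=100)

```text
clock: 6.95
position: [0.5179, 0.164, 0.1395]
ee_rot: [0.001, -0.123, 0.992, 0.0]
contact_force: [-2.6, -0.1, 11.2]
width: 0.0152
gripper_force: 99.0
```

```bash
python3 - <<'E'
from h import *
plan([.5165,.1635,.137],194)
s=manip.get_state();print(s["contact_force"],s["moment"],s["qpos"])
E
```

```text
TCP [0.5179 0.164  0.1395] yaw -165.9 shift norm [ 0.0018 -0.0002  0.0031] twist deg 0.13 norm 0.0011 alt -1.499 tiltz [ 1.5e-03  4.0e-04 -1.0e+00] q6 -1.6388432130550563
[-2.55231764 -0.14667255 11.23162943] [-0.11210125  0.66910417  0.01356579] [ 1.78593131e-01  3.03474386e-01  1.72925120e+00  1.09815932e-04
  1.10729484e+00 -1.63884321e+00]
```

Call:
move_arm([
  [[0,0,0.004,0,1],[0,0,0.004,0,1],[0,0,0.004,0,1]],
])

```text
clock: 7.25
position: [0.5179, 0.164, 0.1365]
ee_rot: [0.001, -0.123, 0.992, 0.0]
contact_force: [-3.0, -2.2, 12.2]
width: 0.015
gripper_force: 99.1
```

```bash
python3 - <<'E'
from h import *
plan([.5165,.1635,.137],194)
s=manip.get_state();print(s["contact_force"],s["moment"])
E
```

```text
TCP [0.5179 0.164  0.1365] yaw -165.9 shift norm [ 0.0018 -0.0002 -0.0006] twist deg 0.13 norm 0.0011 alt -1.499 tiltz [ 1.8e-03  4.0e-04 -1.0e+00] q6 -1.6388160850011881
[-2.96541893 -2.21253433 12.17098563] [-0.15813548  0.68981607 -0.02797681]
```

Call:
move_arm([
  [[0,0,0,0.07,1],[0,0,0,0.14,1],[0,0,0,0.21,1],[0,0,0,0.28,1],[0,0,0,0.35,1],[0,0,0,0.42,1],[0,0,0,0.49,1],[0,0,0,0.56,1],[0,0,0,0.63,1],[0,0,0,0.7,1],[0,0,0,0.75,1],[0,0,0,0.75,1]],
])

```text
clock: 8.45
position: [0.5205, 0.1642, 0.1374]
ee_rot: [0.003, 0.615, 0.788, 0.003]
contact_force: [0.3, -0.4, 11.0]
width: 0.0147
gripper_force: 99.5
```

```bash
python3 - <<'E'
from h import *
plan([.5165,.1635,.137],284)
s=manip.get_state();print(s["contact_force"],s["moment"])
cv2.imwrite("pics/sc4.png",cv2.resize(manip.get_image("scene")[150:310,340:560,::-1],(770,560),interpolation=cv2.INTER_CUBIC))
E
```

```text
TCP [0.5205 0.1642 0.1374] yaw 104.0 shift norm [ 0.0003 -0.005   0.0004] twist deg 0.03 norm 0.0002 alt -1.5 tiltz [ 0.0075  0.001  -1.    ] q6 -0.0662375302339175
[ 0.32466314 -0.43766997 10.96834688] [-0.14262994 -0.00354843 -0.04283774]
```

View pics/sc4.png

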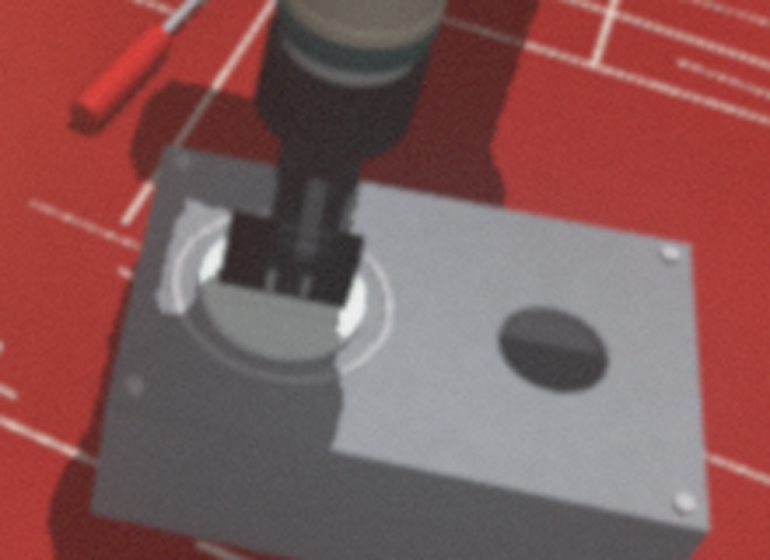

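The bar is now crosswise, with the disc in the ring. I recentre 3 mm, ease up with the spring, then release.

Call:
move_arm([
  [[0,-0.004,0,0,1],[0,-0.004,0,0,1],[0,-0.004,-0.005,0,1],[0,-0.004,-0.01,0,1],[0,-0.004,-0.012,0,1],[0,-0.004,-0.012,0,1],[0,-0.004,-0.012,0,1]],
])

```text
clock: 9.2
position: [0.5199, 0.1641, 0.1474]
ee_rot: [0.004, 0.615, 0.789, 0.005]
contact_force: [3.4, 0.9, 8.0]
width: 0.015
gripper_force: 99.1
```

```bash
python3 - <<'E'
from h import *
plan([.5165,.1635,.147],284)
s=manip.get_state();print(s["contact_force"],s["moment"])
E
```

```text
TCP [0.5199 0.1641 0.1474] yaw 104.1 shift norm [ 0.0003 -0.0043  0.0004] twist deg 0.11 norm 0.0009 alt -1.499 tiltz [ 0.0132  0.0025 -0.9999] q6 -0.06842551599323506
[3.43694167 0.91967717 8.02205022] [ 0.153604   -0.92166952 -0.02681991]
```

Call:
move_arm([
  [[0,0.003,0,0,1],[0,0.003,0,0,1],[0,0.003,0,0,0],[0,0.003,0,0,-0.5],[0,0.003,0,0,-1],[0,0.003,0,0,-1],[0,0.003,0,0,-1],[0,0.003,0,0,-1],[0,0.003,0,0,-1]],
])

```text
clock: 10.1
position: [0.5168, 0.1637, 0.1439]
ee_rot: [-0.0, 0.615, 0.789, -0.0]
contact_force: [0.2, 0.4, 0.2]
width: 0.0855
gripper_force: 0.0
```

Call:
move_arm([
  [[0,0,-0.03,0,-1],[0,0,-0.08,0,-1],[0,0,-0.13,0,-1],[0,0,-0.13,0,-1],[0,0,-0.13,0,-1],[0,0,-0.13,0,-1]],
])

```text
clock: 10.7
position: [0.5159, 0.1635, 0.2467]
ee_rot: [-0.001, 0.615, 0.789, -0.001]
contact_force: [-0.5, 0.1, -0.6]
width: 0.0854
gripper_force: 0.0
```

```bash
python3 - <<'E'
from h import *
s=manip.get_state();R,t=tool(s);print(t,s["contact_force"],s["width"])
im=manip.get_image("wrist")[:,:,::-1]
sc=manip.get_image("scene")[110:310,200:560,::-1]
np.save("s5.npy",s,allow_pickle=True)
cv2.imwrite("pics/w5.png",im)
cv2.imwrite("pics/both.png",np.vstack([cv2.resize(im[:350],(512,280)),cv2.resize(sc,(512,284))]))
c=np.array([.517,.164,.11]);y=np.radians(104)
u=np.array([np.cos(y),np.sin(y),0])
for e in(-.035,0,.035):print([np.round(project("wrist",c+e*u+[0,0,z],s),1) for z in (.067,.056)])
E
```

```text
[0.51589372 0.16352377 0.24671778] [-0.50704745  0.08403299 -0.6357358 ] 0.08536827290426709
[array([325.7, 271.1]), array([325.6, 263. ])]
[array([325.8, 223.3]), array([325.8, 217. ])]
[array([326. , 170.2]), array([325.9, 166.1])]
```

View pics/both.png

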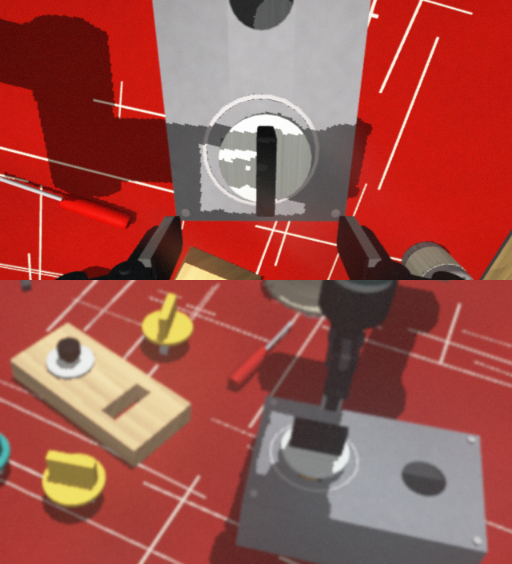

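The bar is crosswise. The disc looks offset a few mm to the right of the ring in the wrist view (disc column about 332, ring about 323). I measure offset, tilt and height.

```bash
python3 - <<'E'
from h import *
s=np.load("s5.npy",allow_pickle=True).item()
im=cv2.imread("pics/w5.png")
cv2.imwrite("pics/z5.png",cv2.resize(im[105:285,240:410],(755,800)[::1] and (566,600),interpolation=cv2.INTER_CUBIC))
g=im.sum(2).astype(int)
for r in(175,190,220,250,262):
    x=np.nonzero(g[r,300:360]<150)[0]+300; print("bar",r,x.min() if len(x) else 0,x.max() if len(x) else 0)
for h in (.048,):
  for dx,ht in((0,.014),(0,.022)):
    c=np.array([.5168,.1638,.11+ht]);P=np.array([project("wrist",c+.045*np.array([np.cos(a),np.sin(a),0]),s) for a in np.linspace(0,6.28,100)]);print("disc pred",ht,P.min(0),P.max(0))
E
```

```text
bar 175 321 344
bar 190 322 344
bar 220 321 343
bar 250 0 0
bar 262 0 0
disc pred 0.014 [268.28826233 140.1616683 ] [382.53953454 248.69574259]
disc pred 0.022 [266.65304818 141.9246155 ] [384.19713149 253.22493162]
```

View pics/z5.png

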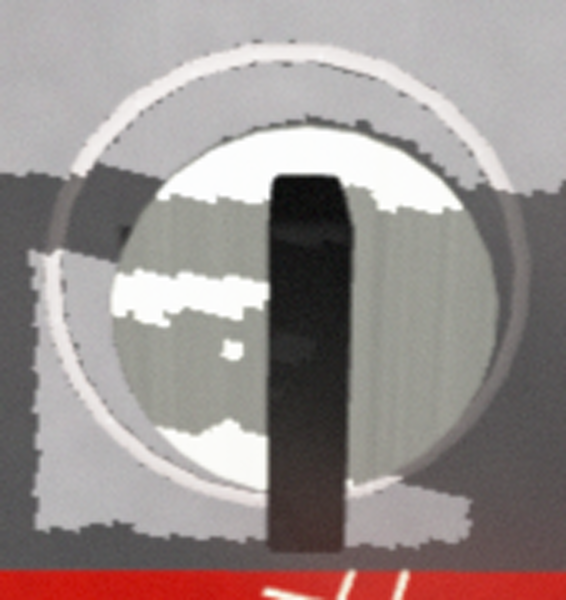

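The disc centre is about 3 mm from the ring centre. Its outline (rows 142–253) matches the seated-height prediction (142–253). The bar is upright and crosswise, the bung is still in the rack, and the gripper is clear.

```bash
python3 -c "
from rig import manip
print(manip.sign_off())"
```

```text
the job is handed in; nothing more can be done
None
```

The cover is in the slot port, pushed down, turned a quarter turn and released; the last picture shows it at seated height, crosswise and about 3 mm off centre. The bung is still in the rack, and the job was handed in at about 11 s on the robot's clock; no verdict was returned.

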